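Load the film magazine over the reader's sill and tension the film

TASK

Load the grey film magazine into the reader: press its rear tongue down to lift its leading edge over the steel sill, set that edge on the sill with the rear still on the mat, then push the magazine over the sill until it lies flat in the bay and flush against the end stop. Do not carry it in bodily. Once it is home, throw the steel film-tension lever all the way over, away from the robot; leave the other things on the desk where they are.

Things in the scene. Friction and masses are not known exactly. Their poses are not given: they have to be found in the camera images.
- reader: half dismantled beige microfilm reader, fixed, on a 3 mm rubber mat. Origin: on the mat top, under the middle of the sill's inner face. x = feed direction into the bay (to the robot's left), y = across, towards the robot, z up. Housing behind the bay x 132..382 mm, y +-130, 60 high; behind it the open hood x 382..522, y +-150, 372 high.
- magazine: loose closed film magazine, grey box 120 long (x) by 96 wide (y) by 50 mm high, two hubs on top, 0.3 to 0.6 kg, centre of mass within 15 mm behind the middle. Origin: centre of the box's underside; x points to its leading face, towards the sill. A steel tongue with a push bar sticks out at its rear. Starts flat on the mat, leading edge 5 to 80 mm short of the sill, up to 0.13 rad off square.
- magazine_front (a point): middle of the magazine's leading bottom edge (60 mm ahead of its origin)
- magazine_heel (a point): middle of the box's rear bottom edge, the heel (60 mm behind its origin)
- lever (a joint): film-tension lever, rad: about 0 to 0.2 (leaning towards the robot) at the start, 1.0 all the way over (leaning away). Stays where left; under 2 N at the tip moves it.
- lever_tip (a point): centre of the 26 mm ball ending the lever, a 10 mm steel rod. Swings in the reader's y-z plane at reader x = 205 mm about a pivot at y = 0, z = 82, 80 mm from this point: leans 0.5 rad to reader +y at joint 0, 0.5 rad to -y at 1.0. Base block on the housing's top, 25 high, 70 along y, 50 along x.
- film_can: aluminium film can, 96 dia, 28 high, on the mat; bystander, leave alone. Origin: centre of its underside
- screwdriver: wooden-handled screwdriver, 170 long, on the mat; bystander, leave alone. Origin: centre of its underside
- loupe: black loupe, 40 dia, 40 high, on the mat; bystander, leave alone. Origin: centre of its underside
- screw_tray: steel screw tray, 80 by 60 by 20 high, on the mat; bystander, leave alone. Origin: centre of its underside
- sill (a point): middle of the top of the steel sill, a square-edged bar across the bay's mouth: reader x -12..0 mm, y +-100, 14 high above the mat
- stop (a point): foot of the end stop, an upright face at reader x = 132 mm. Bay floor from the sill to it, 4 mm above the mat; cheeks either side, inner faces at reader y +-68, 30 high
- magazine_bar (a point): foot of the push bar's rear face, on the tongue's top: 105 mm behind the magazine's origin, 32 up. Tongue: x -60..-148, 76 wide, 6 thick. Upright bar across it: x -95..-105, 76 wide, 36 high. Pressing the tongue down behind the bar with 4 to 10 N tips the box about its heel and lifts the leading edge; pushing the bar slides it. As the box rides over the sill the tongue rises some 18 mm.
Not all that is in view belongs to the job. Of the things shaped like the magazine, the grey one is meant.

How it is judged:
By the outcome, as a careful person would: the job done as asked, in the order asked, and still so for the second after the job is handed in, with the robot touching nothing.
It also fails if it takes over 54 s, if anything falls off the work surface, if the arm or the gripper's body presses on something with over 40 N, if the wrist force passes 120 N, or if a joint passes its speed limit or range.

ROBOT

A 7-joint arm with a two-finger parallel gripper is mounted at the origin on the work surface. World frame = base frame: x ahead of the robot, y to its left, z up, the work surface at z = 0. Lengths are in m, angles in degrees, forces in N, time in s.
With the tool pointing down it reaches from about 0.425 to 0.875 m from the base axis. Payload 4.7 kg.
Tool frame: the origin (TCP) lies midway between the tips of the shut fingers; the grasp point (between the pads) lies env.grip_point_offset behind it (env.grip_point_offset is the distance from the TCP to the grasp point, in m); z points along the fingers, y is the line along which they close (so a half turn about z gives the same grasp; the last joint's range is limited). The gripper opens to 87 mm and grips with 3 to 60 N. Pads are 19 mm wide; open, the fingers measure 117 mm over their backs; the gripper's body (75 mm by 190 mm) begins 51 mm behind the grasp point.
Start: joints at [-71.442, 18.392, -4.016, 83.108, 1.295, 78.541, -3.26], TCP at [0.198, 0.619, 0.223] pointing down, gripper open.
Joint ranges: [-163.93, 163.93], [-17.29, 119.83], [-79.2, 71.16], [3.27, 140.29], [-89.18, 269.18], [5.43, 117.66], [-154.24, 154.24]. Speed limits (degrees/s): [147.25, 147.25, 180, 180, 180, 180, 180].

INTERFACE

Orientations are given as [roll, pitch, yaw] about the fixed x, y, z axes, in that order (R = Rz(yaw) Ry(pitch) Rx(roll)).
In Python, from cell import env gives the robot as it stands.
- The arm moves only by the shell command python3 -m creep 'ROWS' [FORCE]. ROWS is a JSON object of lists of equal length, an entry for each row: "translation": the shift along the tool's x, y, z in units of 0.08 m (1.0 is 0.08 m), a list of three; "turn": the turn, a rotation vector about the tool's x, y, z in units of 180 degrees (1.0 is 180 degrees), a list of three; "grip": the opening, from 0 (shut) to 1 (fully open). In form: {"translation": [[x, y, z], ...], "turn": [[ax, ay, az], ...], "grip": [grip, ...]}. A call has 1 to 5 rows; each row shifts and turns the commanded pose from where the row before left it, along the tool's axes as they then stand; what a row does not reach is not made up. A row lasts 1/8 s, in which the tool goes at most 62.5 mm and 10.7 degrees, less where a joint would pass 70% of its speed; a pose out of reach is approached as far as the arm can. A call with a number of a shift or a turn outside -1 to 1 is refused whole. A call with a gripper value outside its range is refused whole. The fingers move at their own pace and stop on an object; FORCE is the grip in N (left out, the last holds). Time passes only in rows, so rows that do not move let the fingers close. It gives the time, the measured TCP pose, the force, the opening and the grip force at its end, in the units of the state.
- env.get_obs(): the state, without advancing time (a new reading comes with each control period).
- env.read_camera(name): name is "side" or "top"; returns a dict with "frame" (400x640x3 uint8, red, green, blue), "z_map" (400x640 float32, m along the optical axis (not along the pixel's ray), 0 where there is no reading), "K" (3x3 intrinsics, pixels), "D" ([k1, k2, p1, p2, k3] as OpenCV has them; the pictures are not rectified), "rvec" (rotation vector, rad) and "tvec" (3), from world to camera coordinates, as OpenCV has them. Camera axes: x right, y down, z forward; pixel columns grow to the right and rows downward; lengths in m; the calibration is good to about 2 mm. A picture is of the moment at which its call begins.
- env.sign_off(): hands the job in; it is judged then, once.
The state is a dict: "time_s": time; "qpos": joint angles; "joint_velocities": joint speeds; "effort": joint torques, N m; "tool_pos": TCP position; "tool_rot": TCP orientation; "force": force on the tool from outside, world axes, zero at the start; "wrist_torque": the same for the moment, N m; "grip_width": finger opening in m; "grasp_force": force on a finger pad.
Only numpy, scipy, OpenCV 4.12 (cv2) and the standard library are available. Lean on these libraries where they do the work, as an engineer would, in place of code of your own. Each camera call takes 0.05 s, during which the arm holds its last target. There are 200 camera calls.

## Working session

There is one attempt and no reset: what is moved stays moved. The work goes in short steps, Python scripts to look and compute and a shell command to move; the robot and the scene stay as the last step left them, time stands still between calls to the robot, and variables do not carry over. Pictures are saved under pics/ and viewed, at most 10 in all, crops included, and the job is handed in when it is done.

```bash
mkdir -p pics; ls
python3 - <<'E'
from cell import env
import cv2,numpy as np
for n in("side","top"):
    c=env.read_camera(n); np.savez(f"{n}0.npz",**c)
    cv2.imwrite(f"pics/{n}0.png",c["frame"][:,:,::-1])
    R=cv2.Rodrigues(c["rvec"])[0]; print(n,c["K"].tolist(),c["D"],(-R.T@np.ravel(c["tvec"])),R.tolist())
o=env.get_obs();print(o,env.grip_point_offset)
E
```

```text
pics
side [[411.3828461522096, 0.0, 315.32594047332174], [0.0, 411.3828461522096, 201.94493717096339], [0.0, 0.0, 1.0]] [-0.10788773  0.          0.          0.          0.        ] [ 0.17980559 -1.1094191   1.05043223] [[0.9252513710174337, -0.37924008623303906, -0.009319733060351859], [-0.2652523211911548, -0.6291956679708657, -0.7305847093317793], [0.27120307249930553, 0.6784465847807425, -0.6827584675903209]]
top [[380.67020300740813, 0.0, 319.9425106221946], [0.0, 380.67020300740813, 199.4160806232685], [0.0, 0.0, 1.0]] [0.00741269 0.         0.         0.         0.        ] [ 0.47162805 -0.18622206  1.12475795] [[0.0005660591052035757, -0.9999388542776922, 0.011043879884620932], [-0.995483068630257, -0.0016119472871301, -0.09492555871013295], [0.09493755657049952, -0.010940261960302032, -0.995423111556419]]
{'time_s': 0.1, 'qpos': array([-71.44173528,  18.43551089,  -4.01578664,  83.16850588,
         1.29403599,  78.54247831,  -3.26101265]), 'joint_velocities': array([-0.03993147, -0.06950395, -0.01139453, -0.10508525,  0.05456474,
        0.01559584,  0.00048281]), 'effort': array([-4.79899563e-05, -4.92576742e+01, -4.05505160e-01, -3.13399386e+01,
       -6.41000387e-02,  3.94914486e-02,  6.53603661e-05]), 'tool_pos': array([0.19804956, 0.61855611, 0.22155781]), 'tool_rot': array([-1.79898688e+02,  4.55308371e-03,  1.62250384e+02]), 'force': array([-0.05928874, -0.19248309,  0.27892537]), 'wrist_torque': array([ 0.01611301, -0.03375557,  0.00765715]), 'grasp_force': 0.0, 'grip_width': 0.08693458379084042} 0.0187
```

View pics/top0.png

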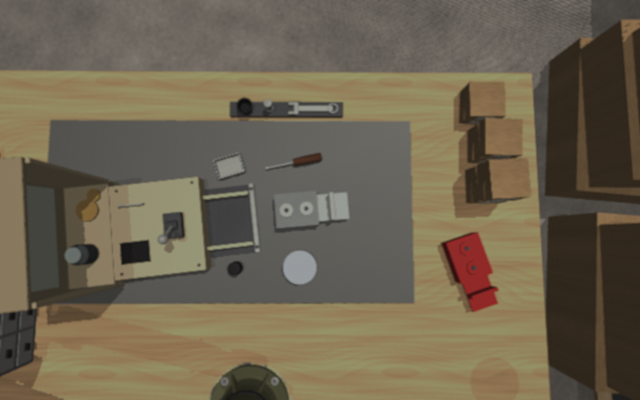

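View pics/side0.png

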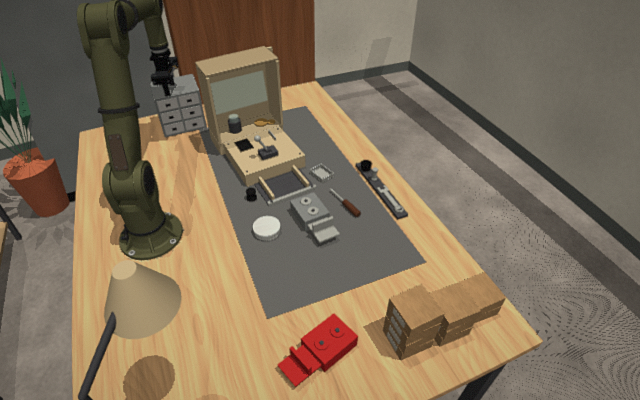

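The top view shows a grey magazine with its box at about (296,210) and tongue at (333,207). The red magazine at (468,268) and the dark strip device at (287,108) could be mistaken for it. I choose the grey one. The sill runs (250,187)–(259,250), and the lever ball is near (163,239). Next is a close crop and a height map.

```bash
cat > h.py <<'E'
import numpy as np,cv2
def cloud(c):
    h,w=c["z_map"].shape
    v,u=np.mgrid[:h,:w].astype(np.float32)
    p=cv2.undistortPoints(np.stack([u,v],-1).reshape(-1,1,2),c["K"],c["D"]).reshape(h,w,2)
    z=c["z_map"][...,None]; P=np.concatenate([p*z,z],-1)
    R=cv2.Rodrigues(np.array(c["rvec"]))[0]
    return (P-np.ravel(c["tvec"]))@R
def ray(c,uv,z):
    p=cv2.undistortPoints(np.float32(uv).reshape(-1,1,2),c["K"],c["D"]).reshape(-1,2)
    R=cv2.Rodrigues(np.array(c["rvec"]))[0]; o=-R.T@np.ravel(c["tvec"])
    d=np.c_[p,np.ones(len(p))]@R
    return o+d*((z-o[2])/d[:,2])[:,None]
E
python3 - <<'E'
import numpy as np,cv2
from h import *
c=np.load("top0.npz"); W=cloud(c); Z=W[...,2]
cr=c["frame"][170:290,100:360,::-1]
cv2.imwrite("pics/crop.png",cv2.resize(cr,None,fx=3,fy=3,interpolation=cv2.INTER_CUBIC))
np.set_printoptions(precision=4,suppress=True,linewidth=200)
print("mat",np.median(Z[230:240,270:280]), np.median(Z[270:300,330:400]))
def rect(m,name):
    m=m.astype(np.uint8); n,l,s,ce=cv2.connectedComponentsWithStats(m)
    for i in range(1,n):
        if s[i,4]>60:
            P=W[l==i]; r=cv2.minAreaRect((P[:,:2]*1000).astype(np.float32)); print(name,s[i],r,"z",np.median(P[:,2]))
roi=np.zeros(Z.shape,bool); roi[170:290,90:365]=1
rect(roi&(Z>.046)&(Z<.058),"boxtop")
rect(roi&(Z>.027)&(Z<.042),"tongue")
rect(roi&(Z>.058)&(Z<.068),"housing")
rect(roi&(Z>.0685)&(Z<.2),"high")
rect(roi&(Z>.010)&(Z<.037),"sill")
E
```

```text
mat 0.0021792233496314766 0.002776801435548021
boxtop [ 274  191   45   37 1354] ((546.5048828125, -129.2144012451172), (96.20816040039062, 120.02385711669922), 5.109379291534424) z 0.052758602569604476
boxtop [199 193   8  70  90] ((495.1435241699219, 130.5810089111328), (194.40487670898438, 2.8593502044677734), 6.684008598327637) z 0.05231511549496897
tongue [200 178  53  91 469] ((516.237060546875, 68.22630310058594), (258.29107666015625, 131.34352111816406), 6.506816864013672) z 0.03277782721764331
tongue [332 193  17  27 376] ((557.86181640625, -256.27996826171875), (76.22686004638672, 40.93645477294922), 5.339568138122559) z 0.03458775817625709
tongue [316 194  15  27 323] ((553.30859375, -206.71603393554688), (75.93633270263672, 34.75728225708008), 5.275598526000977) z 0.034121090276494376
tongue [283 250  33  35 853] ((382.6115417480469, -138.2559356689453), (92.21104431152344, 93.81697082519531), 44.96309280395508) z 0.03059352069624885
housing [  90  177  116  109 9449] ((490.5469055175781, 287.31927490234375), (275.639404296875, 315.6802062988281), 6.486322402954102) z 0.0
[... 965 characters left out ...]
.10281372070312), (25.756990432739258, 80.78578186035156), 0.9206774234771729) z 0.020534023955609482
sill [200 178  60  91 901] ((517.1945190429688, 61.06027603149414), (258.569580078125, 145.80026245117188), 6.506816387176514) z 0.023107108375572612
sill [332 193  17  27 347] ((557.86181640625, -256.27996826171875), (76.22686004638672, 40.93645477294922), 5.339568138122559) z 0.03443983290342761
sill [316 194  15  27 288] ((553.3153686523438, -206.737548828125), (75.93155670166016, 34.75559616088867), 5.238684177398682) z 0.03387328544975146
sill [283 250  33  35 891] ((382.6115417480469, -138.2559356689453), (92.21104431152344, 93.81697082519531), 44.96309280395508) z 0.030475910546098838
```

View pics/crop.png

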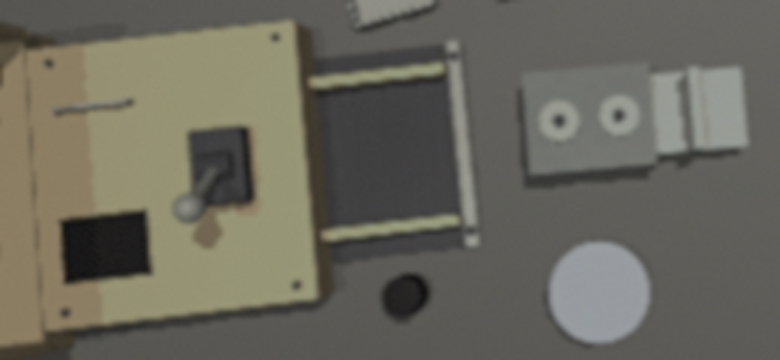

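The crop confirms the grey magazine, with its tongue and bar on the right and its leading face about 20 px from the sill. The lever ball is at full-image pixel (163,239) and leans towards the robot. Now I'll work out positions in the reader frame.

```bash
cat >> h.py <<'E'
np.set_printoptions(precision=4,suppress=True,linewidth=200)
A=np.radians(96.6); F=np.array([np.cos(A),np.sin(A)]); Y=np.array([-F[1],F[0]])
O=None
def setO(o): global O; O=np.array(o)
def to_r(p): d=np.atleast_2d(p)[:,:2]-O; return np.c_[d@F,d@Y]
def to_w(x,y): return O+x*F+y*Y
def goto(env,w,z,yaw):
    from scipy.spatial.transform import Rotation as R
    o=env.get_obs(); r=R.from_euler('xyz',o["tool_rot"],degrees=True)
    d=np.r_[w,z]-o["tool_pos"]
    t=R.from_euler('xyz',[180,0,yaw],degrees=True)
    print("shift units at target axes",t.inv().apply(d)/.08,"now axes",r.inv().apply(d)/.08,"turn units",(r.inv()*t).as_rotvec()/np.pi)
E
python3 - <<'E'
import h; from h import *
c=np.load("top0.npz"); W=cloud(c); Z=W[...,2]
g=lambda x,y:(100+(x+.5)/3-.5,170+(y+.5)/3-.5)
s=ray(c,[g(453,42),g(473,243),g(463,143)],.017); print("sill",s, np.degrees(np.arctan2(*(s[0]-s[1])[:2][::-1])))
# sill points from cloud
m=(Z>.012)&(Z<.021); m[:,:246]=0; m[:,266:]=0; m[:185]=0;m[255:]=0
P=W[m][:,:2]; r=cv2.minAreaRect((P*1000).astype(np.float32)); print("sillrect",r,len(P))
# stop/housing corners at z=.063
hc=ray(c,[g(297,22),g(322,300),g(25,48),g(45,330)],.063); print("housing corners",hc)
sil=s[:2,:2].mean(0)+.006*F; h.setO(sil)
print("O",sil,"housing in r",to_r(hc)*1000)
lt=ray(c,[g(188,207)],.15); print("tip guess",lt, to_r(lt)*1000)
m=(Z>.12); m[:200]=0;m[260:]=0;m[:,:150]=0;m[:,190:]=0; print("tip depth",W[m].mean(0),to_r(W[m])[:].mean(0)*1000,Z[m].max(),m.sum())
mg=np.array([[.5465,-.1292],[.5412,-.0694]]); print("mag ctr, front",to_r(mg)*1000)
print("bar",to_r([[.5553,-.2287]])*1000)
E
```

```text
sill [[ 0.6233  0.0045  0.017 ]
 [ 0.4287 -0.0181  0.017 ]
 [ 0.5247 -0.0069  0.017 ]] 6.638062207109031
sillrect ((523.3321533203125, -3.6717967987060547), (194.5238037109375, 15.33200454711914), 6.850525379180908) 283
housing corners [[0.6355 0.1424 0.063 ]
 [0.3789 0.1117 0.063 ]
 [0.6104 0.3931 0.063 ]
 [0.3524 0.3612 0.063 ]]
O [ 0.5253 -0.0009] housing in r [[ 129.6674 -125.9542]
 [ 128.6782  132.5183]
 [ 381.5225 -129.8513]
 [ 379.5681  130.1629]]
tip guess [[0.4641 0.2022 0.15  ]] [[208.7226  37.4645]]
tip depth [0.4672 0.155  0.2644] [161.4779  39.7694] 1.1247579480145848 126
mag ctr, front [[-129.925    -6.3059]
 [ -69.9122   -7.9142]]
bar [[-229.7771   -3.6113]]
```

Reader origin is about (0.524, −0.001) with feed direction 96.6°. The magazine's front edge is about 58 mm short of the sill, about 8 mm off centre and 1.5° off square, all inside the cheek clearance. The lever tip is near (0.464, 0.202). Plan: lift clear of the hood, turn square to the reader, then go behind the bar.

```bash
python3 -m creep '{"translation":[[0,0,-0.75],[0,0,-0.75],[0,0,-0.75],[0,0,-0.6],[0,0,0]],"turn":[[0,0,0],[0,0,0.05],[0,0,0.055],[0,0,0.055],[0,0,0.055]],"grip":[0.35,0.35,0.35,0.35,0.35]}' && python3 -m creep '{"translation":[[0,0,0],[0,0,0],[0,0,0]],"turn":[[0,0,0.055],[0,0,0.055],[0,0,0.04]],"grip":[0.35,0.35,0.35]}'
python3 - <<'E'
from cell import env
import h; from h import *
h.setO([.5236,-.001]); w=to_w(-.257,-.004); print(w); goto(env,w,.12,96.6); print(env.get_obs()["tool_rot"])
E
```

```text
time_s: 0.72
tool_pos: [0.1984, 0.62, 0.4554]
tool_rot: [179.7, -0.3, 123.2]
force: [0.9, 0.5, 0.0]
grip_width: 0.0451
grasp_force: 0.0
time_s: 1.1
tool_pos: [0.1981, 0.619, 0.4499]
tool_rot: [-180.0, 0.1, 96.3]
force: [0.0, -0.0, 0.3]
grip_width: 0.0312
grasp_force: 0.0
[ 0.5571 -0.2558]
shift units at target axes [-11.3789   3.2006   4.1237] now axes [-11.3572   3.2629   4.1347] turn units [-0.0001  0.0003 -0.0017]
[-179.9795    0.0612   96.2934]
```

```bash
python3 -m creep '{"translation":[[-0.55,0.5,0],[-0.55,0.5,0],[-0.55,0.5,0],[-0.55,0.5,0],[-0.55,0.5,0]],"turn":[[0,0,0],[0,0,0],[0,0,0],[0,0,0],[0,0,0]],"grip":[0.35,0.35,0.35,0.35,0.35]}' && python3 -m creep '{"translation":[[-0.6,0.15,0],[-0.65,0.15,0],[-0.65,0.15,0],[-0.65,0.15,0],[-0.65,0.1,0]],"turn":[[0,0,0],[0,0,0],[0,0,0],[0,0,0],[0,0,0]],"grip":[0.35,0.35,0.35,0.35,0.35]}'
python3 -m creep '{"translation":[[-0.65,0,0],[-0.65,0,0.2],[-0.65,0,0.4],[-0.65,0,0.5],[-0.65,0,0.5]],"turn":[[0,0,0],[0,0,0],[0,0,0],[0,0,0],[0,0,0]],"grip":[0.35,0.35,0.35,0.35,0.35]}'
cat > go.py <<'E'
import sys
from cell import env
import h; from h import *
h.setO([.5236,-.001]); x,y,z=map(float,sys.argv[1:4]); o=env.get_obs()
print("tcp in reader mm",to_r(o["tool_pos"])*1000,"z",o["tool_pos"][2]*1000,"t",o["time_s"],o["force"])
goto(env,to_w(x/1000,y/1000),z/1000,96.6)
E
python3 go.py -257 -4 120
```

```text
time_s: 1.72
tool_pos: [0.4231, 0.4218, 0.4502]
tool_rot: [-180.0, 0.0, 96.6]
force: [0.4, 0.1, 0.3]
grip_width: 0.0304
grasp_force: 0.0
time_s: 2.35
tool_pos: [0.5071, 0.1735, 0.4501]
tool_rot: [-180.0, 0.0, 96.5]
force: [-0.5, 0.7, 0.6]
grip_width: 0.0303
grasp_force: 0.0
time_s: 2.98
tool_pos: [0.5357, -0.0795, 0.325]
tool_rot: [180.0, -0.0, 96.6]
force: [0.1, 0.5, -0.4]
grip_width: 0.0302
grasp_force: 0.0
tcp in reader mm [[-79.3958  -2.9655]] z 325.04043698682233 t 2.975 [ 0.1083  0.4951 -0.4186]
shift units at target axes [-2.2201  0.0129  2.563 ] now axes [-2.2214  0.013   2.5618] turn units [ 0.0001 -0.0002 -0.0002]
```

```bash
python3 -m creep '{"translation":[[-0.6,0,0.3],[-0.6,0,0.4],[-0.6,0,0.5],[-0.42,0,0.5],[0,0,0.5]],"turn":[[0,0,0],[0,0,0],[0,0,0],[0,0,0],[0,0,0]],"grip":[0.35,0.35,0.35,0.35,0.35]}' && python3 -m creep '{"translation":[[0,0,0.4],[0,0,0.4],[0,0,0.3],[0,0,0]],"turn":[[0,0,0],[0,0,0],[0,0,0],[0,0,0]],"grip":[0.35,0.35,0.35,0.35]}'
python3 go.py -257 -4 57
python3 - <<'E'
from cell import env
import cv2,numpy as np
a=env.read_camera("top")["frame"][170:290,200:360,::-1]; b=env.read_camera("side")["frame"][150:270,240:400,::-1]
cv2.imwrite("pics/c1.png",cv2.resize(np.hstack([a,b]),None,fx=2.5,fy=2.5,interpolation=cv2.INTER_CUBIC))
E
```

```text
time_s: 3.6
tool_pos: [0.5548, -0.2586, 0.1487]
tool_rot: [-179.9, 0.1, 96.2]
force: [-0.0, 0.9, 0.4]
grip_width: 0.0305
grasp_force: 0.0
time_s: 4.1
tool_pos: [0.5544, -0.2535, 0.0601]
tool_rot: [-179.7, -0.1, 96.6]
force: [-0.0, -0.8, -0.0]
grip_width: 0.0307
grasp_force: 0.0
tcp in reader mm [[-254.4063   -1.5499]] z 60.068390853940585 t 4.1 [-0.0362 -0.7692 -0.0341]
shift units at target axes [-0.0324  0.0306  0.0384] now axes [-0.0325  0.0308  0.0382] turn units [-0.0014 -0.0006 -0.0003]
```

View pics/c1.png

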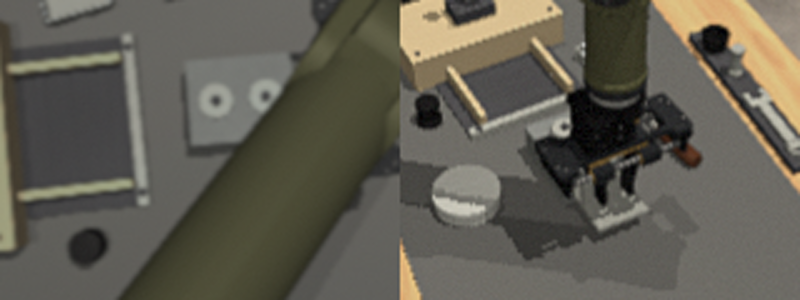

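Left (top view): the box is unmoved, its front edge at about (187,105) in the crop and the sill at (135,120). Right (side view): both fingers hang over the tongue just behind the bar. Now slide the magazine flat up to the sill.

```bash
python3 -m creep '{"translation":[[0.12,0.02,0.06],[0.12,0,0],[0.12,0,0],[0.12,0,0],[0.12,0,0]],"turn":[[0,0,0],[0,0,0],[0,0,0],[0,0,0],[0,0,0]],"grip":[0.35,0.35,0.35,0.35,0.35]}' && python3 -m creep '{"translation":[[0.06,0,0],[0,0,0]],"turn":[[0,0,0],[0,0,0]],"grip":[0.35,0.35]}'
cat > mag.py <<'E'
# box top plane + outline from top camera (in reader mm)
from cell import env
import h; from h import *
h.setO([.5236,-.001]); c=env.read_camera("top"); W=cloud(c)
r=np.zeros((400,640,3)); P=W.reshape(-1,3); q=np.c_[to_r(P),P[:,2]]*1000; Q=q.reshape(400,640,3)
m=(abs(Q[...,1])<57)&(Q[...,2]>36)&(Q[...,2]<85)&(Q[...,0]<125)&(Q[...,0]>-200)
f=c["frame"].astype(int); m&=(f.max(2)-f.min(2)<22)&(f.min(2)>85)
n,l,s,_=cv2.connectedComponentsWithStats(m.astype(np.uint8)); i=1+s[1:,4].argmax(); B=Q[l==i]
rc=cv2.minAreaRect(B[:,:2].astype(np.float32)); print("n",len(B),"rect",rc,"xmax",np.percentile(B[:,0],99))
a=np.linalg.lstsq(np.c_[B[:,:2],np.ones(len(B))],B[:,2],rcond=None)[0]; print("slope x,y",a[:2],"z at front",a@[B[:,0].max(),0,1])
E
python3 mag.py; python3 go.py -197 -4 55
```

```text
time_s: 4.82
tool_pos: [0.5525, -0.2063, 0.058]
tool_rot: [180.0, 0.0, 96.5]
force: [0.4, -4.6, 2.5]
grip_width: 0.0307
grasp_force: 1.9
time_s: 5.08
tool_pos: [0.5516, -0.2004, 0.0572]
tool_rot: [-180.0, -0.1, 96.6]
force: [0.8, -0.6, 0.2]
grip_width: 0.0307
grasp_force: 0.4
n 796 rect ((-74.88893127441406, -4.7329254150390625), (99.73098754882812, 95.74739837646484), 0.2359691858291626) xmax -26.079836186449292
slope x,y [-0.0033  0.0075] z at front 53.229808137662445
tcp in reader mm [[-201.2538   -4.7113]] z 57.04221693285841 t 5.125 [ 0.0721 -0.3915  0.6637]
shift units at target axes [ 0.0532 -0.0089  0.0255] now axes [ 0.0531 -0.0089  0.0256] turn units [-0.0003 -0.0007 -0.    ]
```

```bash
python3 -m creep '{"translation":[[0.06,0,0],[0,0,0],[-0.12,0,0],[0,0,0.14],[0,0,0.12]],"turn":[[0,0,0],[0,0,0],[0,0,0],[0,0,0],[0,0,0]],"grip":[0.35,0.35,0.35,0.35,0.35]}' && python3 -m creep '{"translation":[[0,0,0.06],[0,0,0.06],[0,0,0]],"turn":[[0,0,0],[0,0,0],[0,0,0]],"grip":[0.35,0.35,0.35]}'
python3 mag.py; python3 go.py -197 -4 26
```

```text
time_s: 5.75
tool_pos: [0.5519, -0.2064, 0.0356]
tool_rot: [-180.0, -0.0, 96.5]
force: [-0.6, -0.1, 0.3]
grip_width: 0.0304
grasp_force: 0.0
time_s: 6.12
tool_pos: [0.5525, -0.2089, 0.0277]
tool_rot: [180.0, 0.2, 96.5]
force: [-0.8, -3.6, 6.1]
grip_width: 0.0305
grasp_force: 3.1
n 944 rect ((-83.44189453125, -4.364269256591797), (110.56013488769531, 95.84547424316406), 0.026355745270848274) xmax -28.8942114635351
slope x,y [0.1224 0.0083] z at front 67.77112967368541
tcp in reader mm [[-209.7998   -4.8052]] z 27.866380474712386 t 6.175 [-0.3183 -4.9367  6.1204]
shift units at target axes [ 0.16   -0.0101  0.0233] now axes [ 0.16   -0.0104  0.0229] turn units [ 0.0003  0.0009 -0.0007]
```

```bash
python3 -m creep '{"translation":[[0,0,0.06],[0,0,0.02],[0.08,0,0],[0,0,0]],"turn":[[0,0,0],[0,0,0],[0,0,0],[0,0,0]],"grip":[0.35,0.35,0.35,0.35]}'
python3 mag.py; python3 go.py -197 -4 26
```

```text
time_s: 6.68
tool_pos: [0.5525, -0.2018, 0.0217]
tool_rot: [179.9, 0.1, 96.5]
force: [0.8, -3.7, 5.7]
grip_width: 0.0302
grasp_force: 2.8
n 871 rect ((-78.46006774902344, -5.260284423828125), (95.974609375, 103.49134826660156), 89.8218002319336) xmax -27.901657643605454
slope x,y [0.2268 0.0161] z at front 78.78737553373593
tcp in reader mm [[-202.7845   -5.5743]] z 21.675092116665088 t 6.725 [ 0.2187 -4.7792  4.2168]
shift units at target axes [ 0.0723 -0.0197 -0.0541] now axes [ 0.0722 -0.0197 -0.0543] turn units [ 0.0007  0.0007 -0.0004]
```

```bash
python3 -m creep '{"translation":[[0.07,0,0],[0.07,0,-0.02],[0.06,0,0],[0,0,0]],"turn":[[0,0,0],[0,0,0],[0,0,0],[0,0,0]],"grip":[0.35,0.35,0.35,0.35]}'
python3 mag.py; python3 go.py -197 -4 26
```

```text
time_s: 7.22
tool_pos: [0.5507, -0.1854, 0.0232]
tool_rot: [179.9, 0.1, 96.5]
force: [0.2, -4.0, 4.9]
grip_width: 0.0305
grasp_force: 2.8
n 837 rect ((-58.55363464355469, -6.007537841796875), (96.2011489868164, 98.81942749023438), 89.91183471679688) xmax -9.882607525269892
slope x,y [0.2021 0.0114] z at front 75.98587273212847
tcp in reader mm [[-186.3801   -5.6842]] z 23.17106540810274 t 7.275 [ 1.1376 -3.2474  5.4512]
shift units at target axes [-0.1327 -0.0211 -0.0354] now axes [-0.1328 -0.0208 -0.0352] turn units [ 0.0007  0.0006 -0.0004]
```

The leading edge is lifted and above the sill. Let it down gently.

```bash
python3 -m creep '{"translation":[[0,0,-0.04],[0,0,-0.04],[-0.05,0,-0.05],[-0.05,0,-0.05],[0,0,0]],"turn":[[0,0,0],[0,0,0],[0,0,0],[0,0,0],[0,0,0]],"grip":[0.35,0.35,0.35,0.35,0.35]}'
python3 mag.py; python3 go.py -197 -4 55;  python3 - <<'E'
from cell import env
import cv2,numpy as np
a=env.read_camera("top")["frame"][170:290,200:360,::-1]; b=env.read_camera("side")["frame"][150:270,240:400,::-1]
cv2.imwrite("pics/c2.png",cv2.resize(np.hstack([a,b]),None,fx=2.5,fy=2.5,interpolation=cv2.INTER_CUBIC))
E
```

```text
time_s: 7.9
tool_pos: [0.5505, -0.1927, 0.0368]
tool_rot: [-180.0, -0.0, 96.5]
force: [-0.8, 0.1, -0.4]
grip_width: 0.0305
grasp_force: 0.0
n 998 rect ((-59.811988830566406, -5.940364837646484), (96.1728744506836, 112.47303009033203), 89.76057434082031) xmax -4.852662725979387
slope x,y [0.1247 0.0102] z at front 68.21871835639067
tcp in reader mm [[-193.2066   -4.6941]] z 36.657771274598325 t 7.95 [ 0.4089 -0.281   0.0369]
shift units at target axes [-0.0474 -0.0087 -0.2293] now axes [-0.0474 -0.0087 -0.2293] turn units [-0.0001 -0.0001 -0.0004]
```

View pics/c2.png

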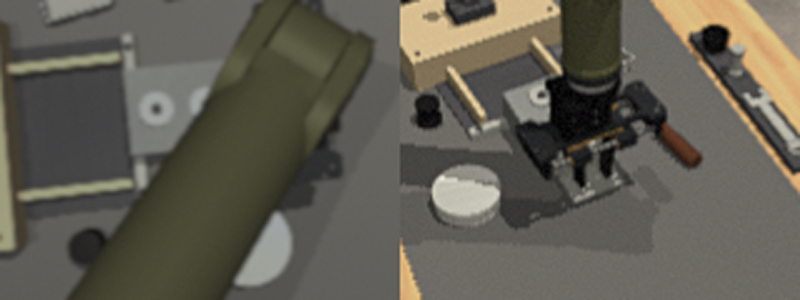

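Top: the leading edge lies on the sill at crop (130,110). Side: the box is tilted with its heel on the mat and the fingers are unloaded. Now push on the bar at mid height.

```bash
python3 -m creep '{"translation":[[0,0,-0.19],[0.1,0,0],[0.12,0,0],[0.12,0,0],[0.12,0,0]],"turn":[[0,0,0],[0,0,0],[0,0,0],[0,0,0],[0,0,0]],"grip":[0.35,0.35,0.35,0.35,0.35]}' && python3 -m creep '{"translation":[[0.12,0,0],[0.12,0,0],[0.12,0,0],[0,0,0]],"turn":[[0,0,0],[0,0,0],[0,0,0],[0,0,0]],"grip":[0.35,0.35,0.35,0.35]}'
python3 mag.py; python3 go.py -123 -4 58
```

```text
time_s: 8.68
tool_pos: [0.5461, -0.1554, 0.0517]
tool_rot: [-180.0, 0.0, 96.6]
force: [0.5, -3.5, 0.3]
grip_width: 0.0305
grasp_force: 1.8
time_s: 9.18
tool_pos: [0.5433, -0.1259, 0.0521]
tool_rot: [180.0, -0.1, 96.6]
force: [0.4, -1.8, 1.8]
grip_width: 0.0306
grasp_force: 1.0
n 530 rect ((22.069612503051758, -6.491664886474609), (97.0843505859375, 61.48443603515625), 83.58999633789062) xmax 49.10053102435782
slope x,y [0.1673 0.0242] z at front 80.35298834583467
tcp in reader mm [[-126.3759   -5.2096]] z 52.02001669799989 t 9.225 [-0.0118 -0.8861  0.4542]
shift units at target axes [ 0.0422 -0.0151 -0.0747] now axes [ 0.0423 -0.0151 -0.0747] turn units [ 0.0001 -0.0004  0.    ]
```

```bash
python3 -m creep '{"translation":[[0.08,0,0],[0.08,0,0],[0,0,0]],"turn":[[0,0,0],[0,0,0],[0,0,0]],"grip":[0.35,0.35,0.35]}'
python3 mag.py; python3 go.py -113 -4 58
```

```text
time_s: 9.6
tool_pos: [0.5422, -0.1155, 0.0526]
tool_rot: [179.9, 0.1, 96.5]
force: [1.0, -4.9, 3.2]
grip_width: 0.0305
grasp_force: 2.5
n 442 rect ((33.36064910888672, -6.136043548583984), (97.88793182373047, 54.99094772338867), 86.54962158203125) xmax 59.24360497157822
slope x,y [0.1659 0.0225] z at front 83.41380595267859
tcp in reader mm [[-115.9589   -5.3216]] z 52.53406701289543 t 9.65 [ 0.8438 -4.9247  3.2477]
shift units at target axes [ 0.037  -0.0165 -0.0683] now axes [ 0.0369 -0.0165 -0.0684] turn units [ 0.0004  0.0005 -0.0006]
```

```bash
python3 -m creep '{"translation":[[0.07,0,0],[0.07,0,0],[0,0,0]],"turn":[[0,0,0],[0,0,0],[0,0,0]],"grip":[0.35,0.35,0.35]}'
python3 mag.py; python3 go.py -113 -4 58
python3 - <<'E'
from cell import env
import cv2,numpy as np
a=env.read_camera("top")["frame"][170:290,180:340,::-1]; b=env.read_camera("side")["frame"][140:260,230:390,::-1]
cv2.imwrite("pics/c3.png",cv2.resize(np.hstack([a,b]),None,fx=2.5,fy=2.5,interpolation=cv2.INTER_CUBIC))
E
```

```text
time_s: 10.02
tool_pos: [0.5415, -0.1059, 0.0532]
tool_rot: [179.9, 0.2, 96.5]
force: [0.7, -7.5, 5.5]
grip_width: 0.0306
grasp_force: 3.8
n 159 rect ((42.35553741455078, -34.46048355102539), (39.455989837646484, 44.254207611083984), 83.16207122802734) xmax 63.12849958426956
slope x,y [0.1627 0.0616] z at front 86.46611064959842
tcp in reader mm [[-106.2653   -5.7622]] z 53.15489197002155 t 10.075 [ 1.1627 -7.5621  5.7619]
shift units at target axes [-0.0842 -0.022  -0.0606] now axes [-0.0844 -0.0217 -0.0603] turn units [ 0.0008  0.001  -0.0008]
```

View pics/c3.png

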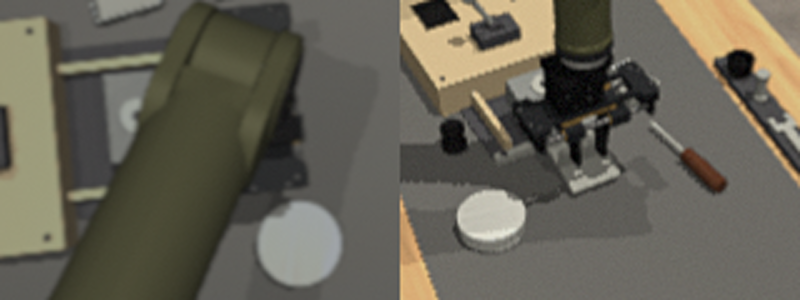

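The arm hides most of the box in the top view. The side view shows it strongly tilted, with the sill already under its rear half. The finger friction is holding the bar down (5.5 N vertical), so I'll back off and let the box tip forward by itself.

```bash
python3 -m creep '{"translation":[[0,0,-0.08],[-0.1,0,-0.05],[-0.1,0,0],[0,0,0]],"turn":[[0,0,0],[0,0,0],[0,0,0],[0,0,0]],"grip":[0.35,0.35,0.35,0.35]}'
python3 mag.py; python3 go.py -113 -4 58
python3 - <<'E'
from cell import env
import cv2,numpy as np
import h; from h import *
h.setO([.5236,-.001])
c=env.read_camera("side"); np.savez("s.npz",**c); W=cloud(c); q=np.c_[to_r(W.reshape(-1,3)),W.reshape(-1,3)[:,2]].reshape(400,640,3)*1000
for x in range(-160,130,10):
    m=(abs(q[...,0]-x)<5)&(abs(q[...,1])<40)&(q[...,2]<105); print(x,[int(np.percentile(q[...,2][m],p)) for p in(10,50,90)] if m.sum()>5 else None,m.sum())
cv2.imwrite("pics/c4.png",cv2.resize(c["frame"][140:260,230:390,::-1],None,fx=4,fy=4,interpolation=cv2.INTER_CUBIC))
E
```

```text
time_s: 10.68
tool_pos: [0.5421, -0.1201, 0.0622]
tool_rot: [-180.0, 0.0, 96.5]
force: [-0.5, 0.2, 1.6]
grip_width: 0.0307
grasp_force: 0.4
n 800 rect ((44.683712005615234, -6.402545928955078), (95.56132507324219, 87.58899688720703), 89.5208969116211) xmax 87.45809417445855
slope x,y [-0.1023  0.0035] z at front 58.24621115157293
tcp in reader mm [[-120.0697   -4.6937]] z 62.13864774779484 t 10.725 [-0.8578 -0.1676  0.8801]
shift units at target axes [ 0.0884 -0.0087  0.0517] now axes [ 0.0884 -0.0088  0.0517] turn units [-0.0001  0.0001 -0.0006]
-160 [1, 4, 7] 47
-150 [2, 4, 7] 52
-140 [2, 5, 7] 42
-130 [3, 70, 99] 98
-120 [2, 55, 83] 88
-110 [2, 6, 64] 77
-100 [1, 5, 62] 60
-90 [1, 6, 60] 64
-80 [3, 7, 71] 76
-70 [2, 52, 84] 49
-60 [1, 5, 7] 19
-50 [1, 5, 9] 18
-40 [2, 5, 7] 13
-30 [1, 3, 11] 17
-20 [2, 4, 8] 10
-10 None 5
0 None 2
10 None 2
20 None 5
30 [24, 66, 69] 12
40 [13, 66, 69] 21
50 [34, 64, 67] 31
60 [22, 63, 71] 35
70 [37, 62, 66] 27
80 [32, 59, 61] 24
90 [56, 58, 60] 18
100 None 1
110 None 4
120 [6, 9, 51] 8
```

View pics/c4.png

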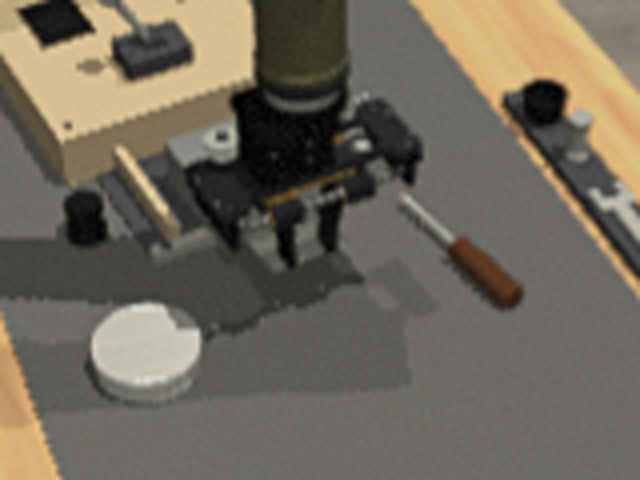

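It has tipped forward (slope −0.1): the front edge is on the bay floor at reader x ≈ 83, and the tongue has risen to about z 62 mm. In the side view the fingers just touch the tongue. I'll raise a little and push on the bar to the stop.

```bash
python3 -m creep '{"translation":[[0,0,-0.09],[0.15,0,0],[0.15,0,0],[0.12,0,0],[0.12,0,0]],"turn":[[0,0,0],[0,0,0],[0,0,0],[0,0,0],[0,0,0]],"grip":[0.35,0.35,0.35,0.35,0.35]}' && python3 -m creep '{"translation":[[0.12,0,0.02],[0.12,0,0.02],[0,0,0]],"turn":[[0,0,0],[0,0,0],[0,0,0]],"grip":[0.35,0.35,0.35]}'
python3 mag.py; python3 go.py -44 -4 62
```

```text
time_s: 11.4
tool_pos: [0.5371, -0.076, 0.0694]
tool_rot: [-180.0, 0.1, 96.6]
force: [0.3, -1.6, -1.4]
grip_width: 0.0305
grasp_force: 0.9
time_s: 11.78
tool_pos: [0.5351, -0.0557, 0.0662]
tool_rot: [-180.0, -0.1, 96.6]
force: [0.8, -0.4, -0.9]
grip_width: 0.0306
grasp_force: 0.0
n 45 rect ((-84.64027404785156, -11.784330368041992), (7.396734714508057, 42.831398010253906), 0.025834038853645325) xmax -81.17020337810553
slope x,y [0.2672 0.014 ] z at front 56.927889103193614
tcp in reader mm [[-56.0874  -5.0625]] z 66.28963246223118 t 11.825 [-0.4765 -0.6509 -0.0838]
shift units at target axes [ 0.1511 -0.0133  0.0536] now axes [ 0.151  -0.0133  0.0538] turn units [-0.     -0.0003  0.    ]
```

```bash
python3 -m creep '{"translation":[[0.07,0,0.02],[0.06,0,0.02],[0,0,0]],"turn":[[0,0,0],[0,0,0],[0,0,0]],"grip":[0.35,0.35,0.35]}'; python3 -m creep '{"translation":[[0.04,0,0],[0,0,0]],"turn":[[0,0,0],[0,0,0]],"grip":[0.35,0.35]}'
python3 go.py -44 -4 62
```

```text
time_s: 12.2
tool_pos: [0.5337, -0.0462, 0.0628]
tool_rot: [-180.0, -0.0, 96.6]
force: [0.8, -0.8, 0.0]
grip_width: 0.0304
grasp_force: 0.5
time_s: 12.45
tool_pos: [0.5333, -0.0432, 0.0629]
tool_rot: [-180.0, -0.0, 96.6]
force: [0.3, -0.3, -0.8]
grip_width: 0.0308
grasp_force: 0.5
tcp in reader mm [[-43.0303  -4.794 ]] z 62.93817954476975 t 12.45 [ 0.2897 -0.3476 -0.8212]
shift units at target axes [-0.0121 -0.0099  0.0117] now axes [-0.0121 -0.0099  0.0117] turn units [-0.0002 -0.0002 -0.0002]
```

```bash
for i in 1 ; do python3 -m creep '{"translation":[[0.05,0,0],[0,0,0]],"turn":[[0,0,0],[0,0,0]],"grip":[0.35,0.35]}'; done; python3 -m creep '{"translation":[[0.04,0,0],[0,0,0]],"turn":[[0,0,0],[0,0,0]],"grip":[0.35,0.35]}'
python3 go.py -44 -4 62
python3 - <<'E'
from cell import env
import cv2,numpy as np
import h; from h import *
h.setO([.5236,-.001])
c=env.read_camera("side"); W=cloud(c); q=np.c_[to_r(W.reshape(-1,3)),W.reshape(-1,3)[:,2]].reshape(400,640,3)*1000
for x in range(-100,140,10):
    m=(abs(q[...,0]-x)<5)&(abs(q[...,1])<45)&(q[...,2]<105)&(q[...,2]>20); print(x,[int(np.percentile(q[...,2][m],p)) for p in(10,50,90)] if m.sum()>5 else None,m.sum())
a=c["frame"][120:240,220:380,::-1]; b=env.read_camera("top")["frame"][170:290,160:320,::-1]
cv2.imwrite("pics/c5.png",cv2.resize(np.hstack([b,a]),None,fx=2.5,fy=2.5,interpolation=cv2.INTER_CUBIC))
E
```

```text
time_s: 12.7
tool_pos: [0.5335, -0.0424, 0.0633]
tool_rot: [180.0, 0.2, 96.5]
force: [1.5, -7.4, -1.9]
grip_width: 0.0303
grasp_force: 3.5
time_s: 12.95
tool_pos: [0.5335, -0.0423, 0.0635]
tool_rot: [179.9, 0.4, 96.4]
force: [2.1, -12.3, -0.8]
grip_width: 0.0302
grasp_force: 6.2
tcp in reader mm [[-42.1151  -5.0643]] z 63.549600631074064 t 12.95 [  2.1058 -12.2582  -0.8317]
shift units at target axes [-0.0236 -0.0133  0.0194] now axes [-0.0235 -0.0133  0.0195] turn units [ 0.0005  0.0024 -0.001 ]
-100 None 0
-90 None 0
-80 None 4
-70 [35, 40, 43] 53
-60 [39, 41, 79] 48
-50 [39, 71, 98] 76
-40 [38, 42, 85] 63
-30 [40, 56, 77] 121
-20 [43, 62, 77] 10
-10 None 5
0 None 4
10 [30, 48, 58] 52
20 [30, 46, 59] 35
30 None 4
40 [37, 57, 60] 13
50 [27, 56, 63] 8
60 None 4
70 None 4
80 None 4
90 None 3
100 None 3
110 None 3
120 None 5
130 [40, 58, 63] 28
```

View pics/c5.png

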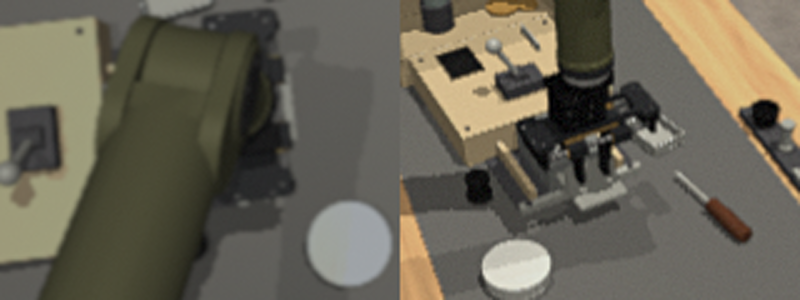

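Flush against the stop: the force rises to 12 N with no further travel, and the tongue is back at z 40 mm, so the box is flat. Back off, rise, check with the arm out of the way, then approach the lever from the robot's side.

```bash
python3 -m creep '{"translation":[[-0.12,0,0],[-0.1,0,0],[0,0,-0.5],[0,0,-0.75],[0,0,-0.75]],"turn":[[0,0,0],[0,0,0],[0,0,0],[0,0,0],[0,0,0]],"grip":[0.35,0.35,0.35,0,0]}'
python3 -m creep '{"translation":[[0.4,-0.2,0],[0.6,-0.25,0],[0.7,-0.25,0],[0.7,-0.25,0],[0.7,-0.25,0]],"turn":[[0,0,0],[0,0,0],[0,0,0],[0,0,0],[0,0,0]],"grip":[0,0,0,0,0]}'
python3 go.py 207 90 135
python3 - <<'E'
from cell import env
import cv2,numpy as np
a=env.read_camera("side")["frame"][120:240,220:380,::-1]; b=env.read_camera("top")["frame"][170:290,160:320,::-1]
cv2.imwrite("pics/c6.png",cv2.resize(np.hstack([b,a]),None,fx=2.5,fy=2.5,interpolation=cv2.INTER_CUBIC))
E
```

```text
time_s: 13.68
tool_pos: [0.5344, -0.0533, 0.2248]
tool_rot: [-180.0, -0.1, 96.6]
force: [0.7, 0.3, 0.4]
grip_width: 0.0175
grasp_force: 0.0
time_s: 14.3
tool_pos: [0.4097, 0.1836, 0.2236]
tool_rot: [180.0, -0.1, 96.6]
force: [0.5, -0.0, 0.3]
grip_width: 0.0007
grasp_force: 0.0
tcp in reader mm [[196.4507  91.9475]] z 223.5574528869907 t 14.3 [ 0.5075 -0.033   0.337 ]
shift units at target axes [0.1319 0.0243 1.107 ] now axes [0.1301 0.0238 1.1072] turn units [ 0.0001 -0.0005 -0.    ]
```

View pics/c6.png

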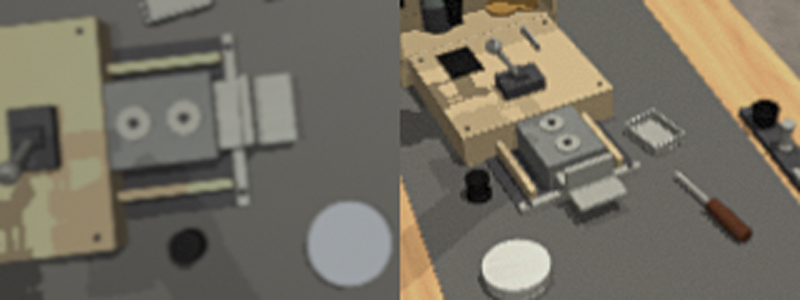

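```bash
python3 mag.py
```

```text
n 2095 rect ((25.50177001953125, -6.19549560546875), (95.58753967285156, 199.4805145263672), 89.6493911743164) xmax 123.24410134102504
slope x,y [ 0.09   -0.0008] z at front 60.951424759420476
```

The box lies flat and square between the cheeks, its front against the housing at crop (107,125). Now the lever, whose ball is still leaning towards the robot at (8,170).

```bash
python3 -m creep '{"translation":[[0.12,0,0.4],[0,0,0.4],[0,0,0.3],[0,0.15,0],[0,0.15,0]],"turn":[[0,0,0],[0,0,0],[0,0,0],[0,0,0],[0,0,0]],"grip":[0,0,0,0,0]}'
python3 -m creep '{"translation":[[0,0.15,0],[0,0.15,0],[0,0.15,0],[0,0.15,0],[0,0,0]],"turn":[[0,0,0],[0,0,0],[0,0,0],[0,0,0],[0,0,0]],"grip":[0,0,0,0,0]}'
python3 go.py 207 -14 135
```

```text
time_s: 15.08
tool_pos: [0.4359, 0.1936, 0.1364]
tool_rot: [179.9, -0.0, 96.5]
force: [0.4, -0.3, 0.4]
grip_width: 0.0004
grasp_force: 0.0
time_s: 15.7
tool_pos: [0.4827, 0.199, 0.135]
tool_rot: [180.0, 0.0, 96.5]
force: [0.1, 0.4, -0.1]
grip_width: 0.0002
grasp_force: 0.0
tcp in reader mm [[203.3904  17.6804]] z 135.00781037859247 t 15.7 [ 0.1124  0.4145 -0.122 ]
shift units at target axes [0.0451 0.396  0.0001] now axes [0.0458 0.3959 0.0004] turn units [ 0.0003  0.0002 -0.0005]
```

```bash
python3 -m creep '{"translation":[[0,0.15,0],[0,0.13,0],[0,0.08,0],[0,0,0]],"turn":[[0,0,0],[0,0,0],[0,0,0],[0,0,0]],"grip":[0,0,0,0]}'
python3 -m creep '{"translation":[[0,0.06,0],[0,0,0]],"turn":[[0,0,0],[0,0,0]],"grip":[0,0]}'
python3 -m creep '{"translation":[[0,0.06,0],[0,0,0]],"turn":[[0,0,0],[0,0,0]],"grip":[0,0]}'
python3 go.py 207 -14 135
```

```text
time_s: 16.2
tool_pos: [0.5108, 0.2024, 0.1351]
tool_rot: [180.0, 0.0, 96.5]
force: [0.3, -0.7, -0.7]
grip_width: 0.0005
grasp_force: 0.0
time_s: 16.45
tool_pos: [0.5151, 0.2031, 0.1352]
tool_rot: [180.0, -0.0, 96.5]
force: [-0.0, -0.3, 0.1]
grip_width: 0.0006
grasp_force: 0.1
time_s: 16.7
tool_pos: [0.517, 0.2034, 0.1347]
tool_rot: [-179.6, 0.0, 96.6]
force: [-6.4, -0.9, 4.3]
grip_width: 0.0005
grasp_force: 4.3
tcp in reader mm [[203.7574 -16.9424]] z 134.68134087005268 t 16.7 [-6.3715 -0.9278  4.2685]
shift units at target axes [ 0.0405 -0.0368 -0.004 ] now axes [ 0.0405 -0.0368 -0.0038] turn units [-0.002   0.0001 -0.0001]
```

```bash
python3 -m creep '{"translation":[[0,-0.2,0],[0,-0.5,0],[0,-0.6,-0.2],[0.4,-0.5,-0.6],[0,0,-0.7]],"turn":[[0,0,0],[0,0,0],[0,0,0],[0,0,0],[0,0,0]],"grip":[0,0,0,0,0]}'
python3 -m creep '{"translation":[[0,0,-0.2],[0,0,0],[0,0,0]],"turn":[[0,0,0],[0,0,0],[0,0,0]],"grip":[0,0,0]}'
python3 - <<'E'
from cell import env
import cv2,numpy as np
import h; from h import *
h.setO([.5236,-.001])
c=env.read_camera("top"); cs=env.read_camera("side")
for k in (c,cs):
    W=cloud(k).reshape(-1,3); q=np.c_[to_r(W),W[:,2]]*1000
    m=(abs(q[:,0]-205)<20)&(abs(q[:,1])<60)&(q[:,2]>142)&(q[:,2]<180); print(m.sum(),q[m].mean(0))
a=cs["frame"][120:240,220:380,::-1]; b=c["frame"][170:290,130:290,::-1]
cv2.imwrite("pics/c7.png",cv2.resize(np.hstack([b,a]),None,fx=2.5,fy=2.5,interpolation=cv2.INTER_CUBIC))
E
```

```text
time_s: 17.32
tool_pos: [0.3741, 0.2171, 0.2503]
tool_rot: [-179.9, -0.0, 96.9]
force: [1.8, 0.1, -0.3]
grip_width: 0.0007
grasp_force: 0.0
time_s: 17.7
tool_pos: [0.3772, 0.2152, 0.2642]
tool_rot: [-179.9, 0.1, 96.5]
force: [0.2, 0.2, -0.3]
grip_width: 0.0002
grasp_force: 0.0
89 [203.6038 -37.7933 162.0527]
38 [199.3643 -36.6407 157.8829]
```

View pics/c7.png

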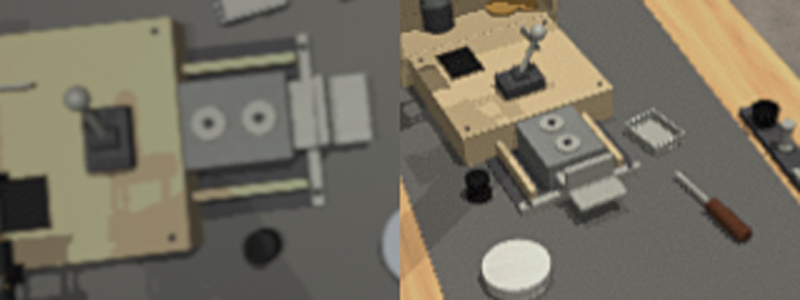

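The lever ball is now at reader y ≈ −38 mm (crop (77,98)), which is all the way over. The magazine is still home, the bystanders have not moved, and the robot is clear.

```bash
python3 -c "
from cell import env
print(env.sign_off())"
```

```text
the job is handed in; nothing more can be done
None
```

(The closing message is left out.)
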